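Slide a roof panel out over the end of the sanding ledge

ROBOT

A 6-joint arm with a two-finger parallel gripper is mounted at the origin on the work surface. World frame = base frame: x ahead of the robot, y to its left, z up, the work surface at z = 0. Lengths are in mm, angles in rad, forces in N, time in s.
With the tool pointing down it reaches from about 350 to 850 mm from the base axis. Payload 8.1 kg.
Tool frame: the origin (TCP) lies between the finger pads; the fingertips stand 14 mm ahead of it and the grasp point (between the pads) lies 5 mm behind it; z points along the fingers, y is the direction in which the jaws open and shut (so a half turn about z gives the same grasp; the last joint's range is limited). The gripper opens to 93 mm and grips with 3 to 60 N. Pads are 15 mm wide; open, the fingers measure 128 mm over their backs; the gripper's body (75 mm by 188 mm) begins 65 mm behind the grasp point.
Start: joints at [1.153, 0.13, 1.488, -0, 1.523, -0.085], TCP at [195.993, 567.091, 232.635] pointing down, gripper open.
Joint ranges: [-2.96, 2.96], [-0.89, 2.26], [0.02, 2.5], [-1.34, 4.48], [0, 2.73], [-2.66, 2.66]. Speed limits (rad/s): [2.39, 2.39, 2.79, 3.14, 3.14, 3.14].

INTERFACE

Orientations are given as a unit quaternion [w, x, y, z].
In Python, from plant import * gives the robot as it stands. The module is installed in compiled form; this text tells all that it offers. Calls block until the motion is done:
- move_to(position, orientation): joint-space move of the TCP to a pose.
- move_straight(position, frame=None, vel=150, until_force=None): straight line of the TCP; frame=None keeps the orientation; vel is the mean speed in mm/s. With until_force (N) it stops when the force on the tool has changed by that much, and returns True; else False.
- move_joints(angles): joint-space move.
- gripper_to(opening, force=None): opening from 0.0 (shut) to 1.0 (fully open); force is the grip in N (None keeps the last); returns when the fingers have stopped.
- sleep(seconds).
- ik(position, orientation): joint angles nearest the present ones, or None.
- get_obs(): the state.
- read_camera(name): name is "side" or "top" or "wrist"; returns a dict with "image" (420x560x3 uint8, red, green, blue), "depth" (420x560 float32, mm along the optical axis (not along the pixel's ray), 0 where there is no reading), "K" (3x3 intrinsics, pixels), "k1" (the pictures are not rectified: a ray, as slopes to the right and down, at radius r is drawn at 1 + k1 r^2 times it, then the intrinsics apply), "T" (4x4, takes a point from camera to world coordinates). Camera axes: x right, y down, z forward; pixel columns grow to the right and rows downward; lengths in mm; the calibration is good to about 2 mm. A picture is of the moment at which its call begins.
A pose or a line that the arm cannot do raises IKError and nothing moves.
- job_done(): hands the job in, once; it reports no verdict.
Trained networks look in a picture, given as the dict that the camera call returned (one of the last four; its "shot" number tells which), for a name from the list of things; names that differ only in an ending like _2 or _b are one class to them, and where a whole thing is asked for, a point or a joint stands for the part that bears it (a point fixed in the world has none). Each returns a list of dicts, best first, with "conf" (0 to 1); they miss things now and then, are a little off and sometimes report something else, mostly with a low value. They report only what shows in the picture. A call takes as long as a camera call. They do not tell look-alikes from the thing itself.
- boxes_of(picture, thing): "xy" ([column, row] in pixels, amid what is visible of it).
The state is a dict: "clock": time; "joints": joint angles; "joint_velocities": joint speeds; "tau": joint torques, N m; "ee_pos": TCP position; "eef_rot": TCP orientation; "force": force on the tool from outside, world axes, zero at the start; "wrist_torque": the same for the moment, N m; "opening": opening from 0.0 (shut) to 1.0 (fully open).
Only numpy, scipy, OpenCV 4.12 (cv2) and the standard library are available. Lean on these libraries where they do the work, as an engineer would, in place of code of your own. Each camera call takes 0.05 s, during which the arm holds its last target.

TASK

Push the flat roof panel lying on the sanding ledge with the fingertips so that it lies flush along the aluminium fence and its red end hangs out past the open end of the ledge, ready to be sanded: all of the red, and none of the bare wood. Only push it: do not pick the panel up or tip it off, and leave everything else where it is.

Things in the scene. Friction and masses are not known exactly. Their poses are not given: they have to be found in the camera images.
- ledge: sanding ledge fixed to the table: a dark wooden platform, 170 mm deep (x) and 400 mm long (y), its flat top 50 mm above the table. Origin on the table, 170 mm from the open end and 230 mm from the other end, mid-depth. Its y axis runs along the ledge towards the open end, over which the panel is to hang; its x axis points across it to the fence: an aluminium strip 20 mm wide and 12 mm high along the whole +x side, on top of the ledge. Position and yaw vary
- ledge_end (a point): middle of the top edge of the ledge's open end, at the height of its top (50 mm); axes as the ledge's
- fence_face (a point): point at the foot of the fence's inner face, level with the ledge's top, 65 mm to +x of the ledge's middle; axes as the ledge's. The face runs along the ledge's y
- panel: loose plywood roof panel, 100 mm wide (x), 150 mm long (y), 6 mm thick, 40 to 85 g, lying flat on the ledge, slightly askew and off the fence. Origin at the centre of its underside; its +y end (35 mm, full width) is painted red and points towards the open end, its +x long side faces the fence. It slides with ordinary friction and stays where it is left
- panel_line (a point): middle of the boundary line between red paint and bare wood, on the panel's upper face, 40 mm to +y of the panel's centre; axes as the panel's
- panel_front_corner (a point): corner of the panel at its red end, on the fence side (50 mm to +x, 75 mm to +y of the panel's centre), half-way up its thickness
- panel_rear_corner (a point): corner of the panel at its bare end, on the fence side (50 mm to +x, 75 mm to -y of the panel's centre), half-way up its thickness
- house_a: small pale wooden model house (a gate-like block with a doorway), about 82 x 108 x 66 mm, standing on the table beyond the open end of the ledge; origin at the centre of its underside. A bystander: leave it where it is
- house_b: same kind of model house, standing on the far part of the table; origin at the centre of its underside. A bystander: leave it where it is
- house_c: same kind of model house, standing on the far part of the table; origin at the centre of its underside. A bystander: leave it where it is
- sanding_block: cork sanding block, 60 x 35 x 32 mm (x, y, z), resting on top of the ledge near its other (-y) end, behind the panel; origin at the centre of its underside. A bystander: leave it where it is
- glue: yellow glue bottle, 48 mm across, 120 mm tall, standing on the table to the robot's right; origin at the centre of its underside. A bystander: leave it where it is
- straightedge: loose aluminium bar 280 x 35 x 20 mm lying on the table to the robot's left; origin at the centre of its underside. A bystander: leave it where it is
- pencil_cup: blue cup with pencils, 72 mm across, 150 mm tall overall, standing on the far part of the table; origin at the centre of its underside. A bystander: leave it where it is
Mind the look-alikes: they are no part of the job. What is meant by the panel is not blue or turquoise, and is the larger of those in its own colour.

How it is judged (in metres and radians):
At the end, for the whole second after the job is handed in: The panel lies flat and at rest on the ledge; the line where its red paint begins is within 8 mm of the ledge's open end (measured along the ledge); both corners of its fence-side edge are within 6 mm of the plane of the fence's inner face (y of panel_line in the frame of ledge_end between -0.008 and 0.008 m and x of panel_front_corner in the frame of fence_face between -0.006 and 0.004 m and x of panel_rear_corner in the frame of fence_face between -0.006 and 0.004 m and z of panel in the frame of ledge_end between -0.003 and 0.003 m and angle between panel's own z axis and vertical below 0.04 rad and linear speed of panel below 0.01 m/s and angular speed of panel below 0.05 rad/s); the robot touches nothing.
It fails at once if the panel is lifted more than 6 mm off the ledge (z of panel in the frame of ledge_end above 0.006 m).
It fails at once if the panel is tipped, or falls off the ledge (angle between panel's own z axis and vertical above 0.2 rad or z of panel in the frame of ledge_end below -0.015 m).
It fails at once if a bystander is moved more than 15 mm (distance of any of house_a, house_b, house_c, sanding_block, glue, straightedge, pencil_cup from where it was at the start of the episode above 0.015 m).
It also fails if it takes over 48 s, if anything falls off the work surface, if the arm or the gripper's body presses on something with over 40 N, if the wrist force passes 120 N, or if a joint passes its speed limit or range.

## Working session

There is one attempt and no reset: what is moved stays moved. The work goes in short steps, each a Python script; the robot and the scene stay as the last script left them, time stands still between calls to the robot, and variables do not carry over. Pictures are saved under pics/ and viewed, and the job is handed in when it is done.

```bash
mkdir -p pics
cat > h.py <<'E'
from plant import *
import numpy as np, cv2
def save(p,n): cv2.imwrite('pics/'+n+'.png', p['image'][:,:,::-1])
def pix2world(p,u,v,d=None,z=None):
    K=np.array(p['K']);T=np.array(p['T']);k1=p['k1']
    a=np.array([(u-K[0,2])/K[0,0],(v-K[1,2])/K[1,1]]);s=a.copy()
    for _ in range(30): s=a/(1+k1*(s@s))
    r=np.array([s[0],s[1],1.0])
    if z is not None:
        w=T[:3,:3]@r; d=(z-T[2,3])/w[2]
    elif d is None: d=p['depth'][int(round(v)),int(round(u))]
    return T[:3,:3]@(r*d)+T[:3,3]
E
python3 - <<'E'
from h import *
for n in ['top','side','wrist']:
    p=read_camera(n); save(p,n+'0'); print(n,p['K'],p['k1'],np.round(p['T'],3).tolist())
    for t in ['ledge','panel','sanding_block','house_a','glue','straightedge']:
        for b in boxes_of(p,t)[:4]:
            u,v=b['xy']; print(t,np.round(b['xy']),round(b['conf'],2),np.round(pix2world(p,u,v)))
o=get_obs(); print(o['clock'],o['eef_rot'],o['opening'],o['force'])
E
```

```text
top [[516.08844456   0.         277.7960342 ]
 [  0.         516.08844456 205.33428935]
 [  0.           0.           1.        ]] 0.03724307865196404 [[-0.005, -0.997, 0.072, 423.373], [-1.0, 0.004, -0.015, 30.052], [0.014, -0.072, -0.997, 1794.821], [0.0, 0.0, 0.0, 1.0]]
ledge [312. 219.] 0.59 [ 502. -112.   55.]
panel [381. 154.] 0.95 [ 733. -359.   10.]
panel [294. 209.] 0.94 [536. -49.  63.]
panel [215. 270.] 0.93 [331. 221.   9.]
panel [333. 280.] 0.81 [ 294. -185.   -4.]
sanding_block [351. 224.] 0.76 [ 486. -240.   81.]
house_a [283. 143.] 0.86 [761. -13.  64.]
house_a [237. 143.] 0.68 [762. 143.  60.]
house_a [199. 210.] 0.65 [533. 267.  66.]
glue [413. 210.] 0.58 [ 530. -442.   96.]
straightedge [136. 194.] 0.97 [591. 489.  27.]
side [[405.53109549   0.         282.34420316]
 [  0.         405.53109549 202.48207929]
 [  0.           0.           1.        ]] -0.07083135798448816 [[0.992, -0.096, 0.077, 429.905], [-0.122, -0.665, 0.737, -992.226], [-0.019, -0.741, -0.671, 977.964], [0.0, 0.0, 0.0, 1.0]]
ledge [278. 239.] 0.57 [ 504. -136.   46.]
ledge [338. 177.] 0.31 [753. 
[... 409 characters left out ...]
6.] 0.81 [ 536. -467.   82.]
glue [350. 207.] 0.2 [756. -39.  60.]
straightedge [282. 137.] 0.9 [590. 488.  12.]
straightedge [282. 218.] 0.24 [525. -54.  56.]
straightedge [363. 233.] 0.18 [ 756. -186.   90.]
wrist [[358.41020066   0.         280.01858147]
 [  0.         358.41020066 212.5618476 ]
 [  0.           0.           1.        ]] -0.07986781018379599 [[0.327, 0.901, 0.285, 116.097], [0.945, -0.312, -0.098, 595.746], [0.001, 0.301, -0.954, 384.218], [0.0, 0.0, 0.0, 1.0]]
panel [ 60. 297.] 0.86 [243. 262.   6.]
straightedge [308. 399.] 0.85 [480. 509.  19.]
1.05 [-1.43633497e-05  1.65645571e-01  9.86185350e-01  1.82397323e-05] 0.9982800888436596 [-0.93554584  0.27289195 -0.87281221]
```

View pics/top0.png

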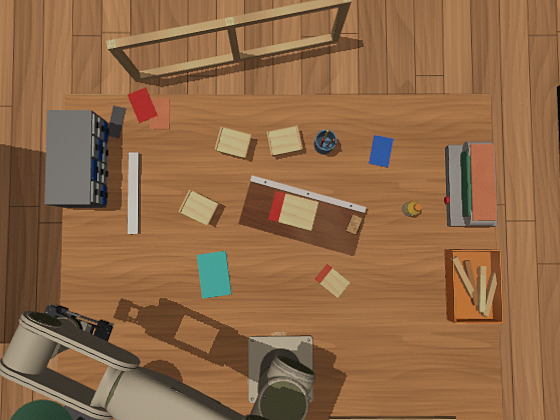

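View pics/side0.png

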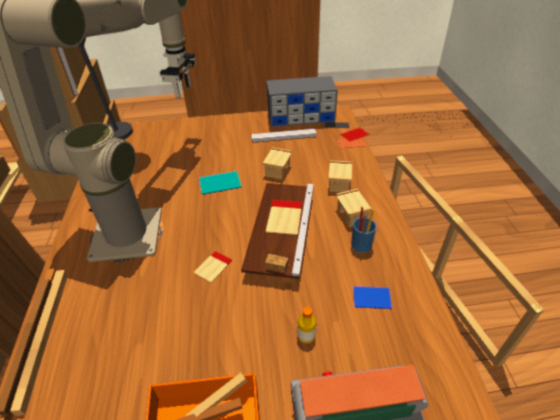

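Run:
```python
import cv2
i=cv2.imread('pics/top0.png')[170:260,230:380]
cv2.imwrite('pics/top0c.png',cv2.resize(i,None,fx=5,fy=5,interpolation=cv2.INTER_CUBIC))
```

```text
(no output)
```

View pics/top0c.png

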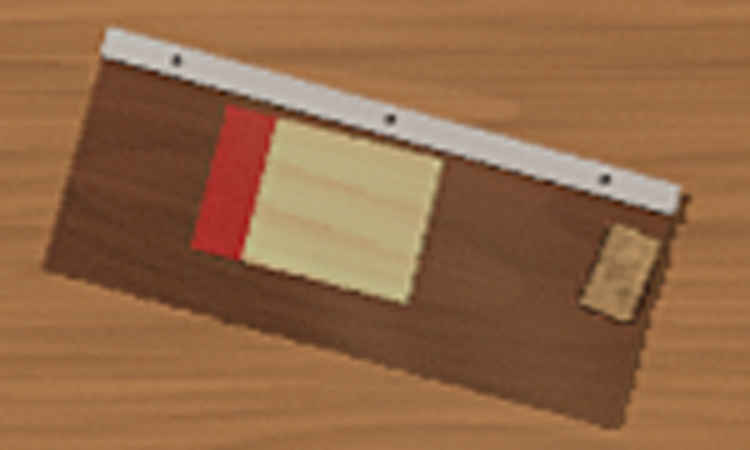

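View pics/wrist0.png

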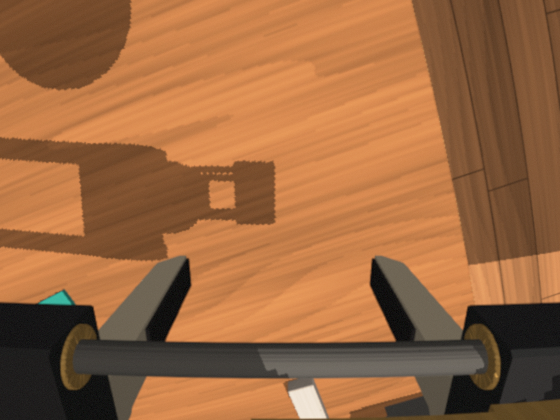

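```bash
cat >> h.py <<'E'
def quat(ydir):
    from scipy.spatial.transform import Rotation as Ro
    y=np.array([ydir[0],ydir[1],0.]);y/=np.linalg.norm(y);z=np.array([0,0,-1.]);x=np.cross(y,z)
    q=Ro.from_matrix(np.c_[x,y,z]).as_quat(); return [q[3],q[0],q[1],q[2]]
E
python3 - <<'E'
from h import *
p=read_camera('top')
c=lambda x,y,z:pix2world(p,230+x/5,170+y/5,z=z)[:2]
A=c(45,268,50);B=c(622,428,50);C=c(105,30,62);D=c(682,188,62)
print(A,B,C,D)
d=A-B;print(np.linalg.norm(d),np.linalg.norm(C-D),np.linalg.norm(A-C)); e=(A-B)/np.linalg.norm(A-B)+(C-D)/np.linalg.norm(C-D);e/=np.linalg.norm(e)
print('ydir',e,'ledge ctr',(A+B+C+D)/4)
for q in [(228,105),(443,157),(408,303),(190,248)]: print(c(*q,56))
L=(A+B+C+D)/4
for s in (1,-1):
  for dr in (e,np.array([e[1],-e[0]])):
    for z in (66,300):print(s,dr,z,ik([L[0],L[1],z],quat(s*dr)))
E
```

```text
[488.22457183 135.73889029] [ 378.83188673 -252.92235995] [648.38144808  94.64590293] [ 539.97380954 -294.011785  ]
403.7627112411339 403.4935123141679 165.34466614024305
ydir [0.26980302 0.96291554] ledge ctr [513.85292905 -79.13733793]
[597.82779532  11.72067357]
[ 561.9957284  -133.61394699]
[ 463.40161223 -108.97464056]
[501.06550847  37.76239423]
1 [0.26980302 0.96291554] 66 [-2.51445440e-01  6.35018218e-02  1.87618015e+00 -4.44089210e-16
  1.20191068e+00 -1.54905330e+00]
1 [0.26980302 0.96291554] 300 [-2.51445440e-01 -1.05892434e-01  1.60477057e+00 -4.44089210e-16
  1.64271452e+00 -1.54905330e+00]
1 [ 0.96291554 -0.26980302] 66 [-2.51445440e-01  6.35018218e-02  1.87618015e+00 -4.44089210e-16
  1.20191068e+00  2.17430224e-02]
1 [ 0.96291554 -0.26980302] 300 [-2.51445440e-01 -1.05892434e-01  1.60477057e+00 -4.44089210e-16
  1.64271452e+00  2.17430224e-02]
-1 [0.26980302 0.96291554] 66 [-2.51445440e-01  6.35018218e-02  1.87618015e+00 -4.44089210e-16
  1.20191068e+00  1.59253935e+00]
-1 [0.26980302 0.96291554] 300 [-2.51445440e-01 -1.05892434e-01  1.60477057e+00 -4.44089210e-16
  1.64271452e+00  1.59253935e+00]
-1 [ 0.96291554 -0.26980302] 66 None
-1 [ 0.96291554 -0.26980302] 300 None
```

The candidates for the panel, by top-image pixel, are:
- (294,209): the red-ended panel lying on the ledge.
- (333,280): a smaller red-ended panel on the bare table.
- (215,270): turquoise.
- (381,152): blue.

The one at (294,209) fits. It is on the ledge, it is the larger of the two in its colour, and it measures about 150x101 mm. The enlarged crop confirms this: the red end points towards the open (left) end and the fence is along the top.

Next I push from behind with two fingertips and stop about 10 mm short.

```bash
cat >> h.py <<'E'
EY=np.array([0.2698,0.9629]);EY/=np.linalg.norm(EY);EX=np.array([EY[1],-EY[0]])
def P(a,b,z): 
    q=a*EX+b*EY; return [float(q[0]),float(q[1]),float(z)]
def toL(w): return np.array([w[:2]@EX,w[:2]@EY])
E
python3 - <<'E'
from h import *
move_to(P(526,-20,200),quat(EX))
gripper_to(0.4)
move_straight(P(526,-20,66),vel=150)
print(get_obs()['force'],get_obs()['opening'])
r=move_straight(P(526,130,66),vel=50)
o=get_obs();print(r,o['force'],toL(o['ee_pos']),o['ee_pos'],o['clock'])
move_straight(P(526,110,66),vel=100)
move_straight(P(526,110,280),vel=250)
p=read_camera('wrist');save(p,'wrist1');print(np.round(p['T'],3).tolist())
p=read_camera('top');save(p,'top1')
i=p['image'][150:270,220:380,::-1];cv2.imwrite('pics/top1c.png',cv2.resize(i,None,fx=5,fy=5,interpolation=cv2.INTER_CUBIC))
print(get_obs()['clock'])
E
```

```text
[-0.06943741  0.52116911 -0.41577335] 0.39998062493836134
False [-0.72685698  0.16291723 -0.32780733] [526.03718599 129.93585255] [541.586443   -16.80986554  66.01746061] 9.0917
[[0.963, -0.257, -0.083, 558.346], [-0.27, -0.919, -0.289, 46.482], [-0.003, 0.3, -0.954, 429.648], [0.0, 0.0, 0.0, 1.0]]
10.55
```

View pics/wrist1.png

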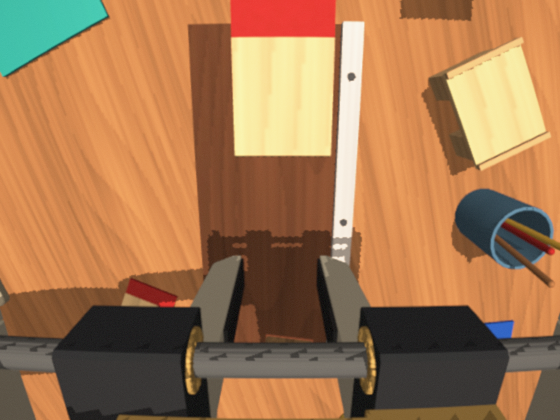

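View pics/top1c.png

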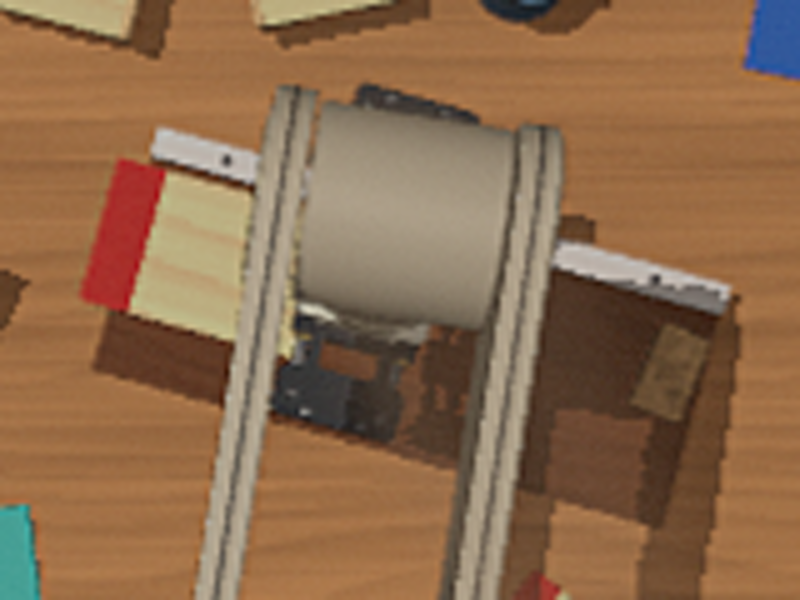

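The wrist view shows the panel squarely pushed. Its paint line is at row ~37, the ledge's open end is at row ~24, and there is a thin dark gap to the fence at columns 333-342. Now I measure it.

```bash
cat > m.py <<'E'
import sys
from h import *
E
python3 - <<'E'
import cv2
i=cv2.imread('pics/wrist1.png')[5:175,180:380]
cv2.imwrite('pics/w1c.png',cv2.resize(i,None,fx=3.5,fy=3.5,interpolation=cv2.INTER_CUBIC))
E
python3 - <<'E'
from h import *
p=read_camera('wrist')
f=lambda u,v,z:np.round(toL(pix2world(p,u,v,z=z)),1)
hsv=cv2.cvtColor(p['image'],cv2.COLOR_RGB2HSV)
# subpixel line: per column red->wood via G channel threshold
G=p['image'][:,:,1].astype(float)
L=[]
for u in range(238,332,4):
    col=G[15:80,u]; t=(col[:10].min()+np.median(col[40:60]))/2
    k=np.argmax(col>t); L.append((u,15+k-1+(t-col[k-1])/(col[k]-col[k-1])+0.0))
W=np.array([toL(pix2world(p,u,v,z=56)) for u,v in L]); print('line y',W[:,1].mean(),W[:,1].std(),np.polyfit(W[:,0],W[:,1],1)[0])
for v in (40,60,100,150):
    print(v,p['image'][v,326:350].tolist() if v==60 else '', np.round(G[v,326:350]))
print(np.round(G[15:35,200]),np.round(G[15:35,215]))
print('ledge corner',f(190,24.5,50),'fence inner',f(343,22,62),f(334,240,62))
E
```

```text
line y 255.71704676256013 0.04641808883187731 -0.000739565256542614
40  [234. 235. 234. 233. 231. 229. 229. 228. 223. 164.  98.  80.  80.  78.
  79.  76. 138. 231. 242. 243. 243. 244. 244. 245.]
60 [[250, 234, 164], [250, 234, 163], [250, 232, 162], [249, 230, 157], [250, 229, 158], [250, 228, 157], [250, 226, 153], [250, 224, 150], [233, 185, 123], [164, 113, 73], [133, 79, 51], [134, 78, 50], [134, 79, 50], [125, 75, 49], [106, 75, 60], [134, 122, 111], [224, 207, 187], [249, 241, 228], [250, 243, 231], [249, 243, 231], [250, 242, 231], [250, 243, 231], [250, 243, 232], [249, 242, 231]] [234. 234. 232. 230. 229. 228. 226. 224. 185. 113.  79.  78.  79.  75.
  75. 122. 207. 241. 243. 243. 242. 243. 243. 242.]
100  [232. 231. 229. 228. 230. 235. 231. 156.  84.  78.  77.  82.  80. 100.
 171. 235. 242. 242. 242. 242. 243. 241. 239. 239.]
150  [235. 237. 237. 238. 234. 181. 110.  84.  83.  81.  75. 116. 195. 235.
 242. 241. 241. 241. 240. 238. 237. 236. 238. 238.]
[131. 134. 135. 135. 135. 137. 139. 138. 117.  90.  76.  76.  75.  76.
  78.  76.  76.  75.  78.  74.] [135. 136. 138. 139. 140. 140. 144. 139. 110.  84.  77.  79.  78.  77.
  77.  79.  76.  78.  79.  77.]
ledge corner [435.7 268.3] fence inner [582.9 267.7] [583.2  48. ]
```

View pics/w1c.png

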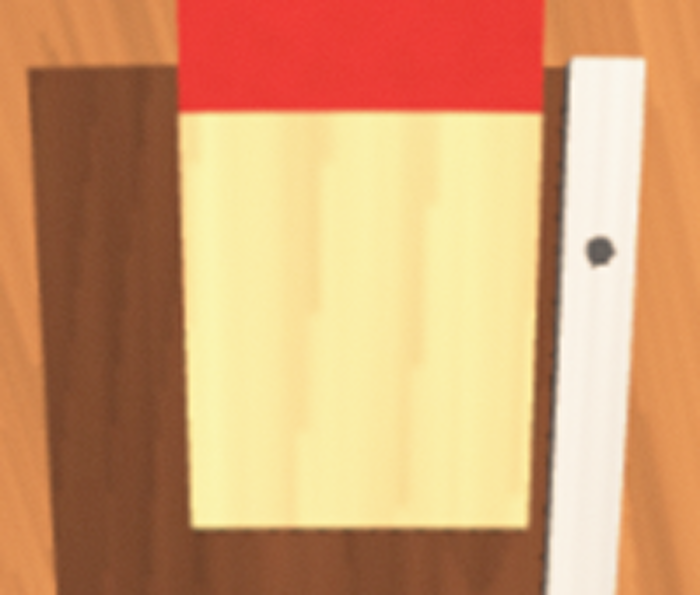

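Remaining travel is about 13 mm along the ledge, with a gap of about 7 mm to the fence. Next I push against the fence, stopping on force, and then trim along y.

Run:
```python
from h import *
gripper_to(0.7)
move_to(P(436,215,200),quat(-EY))
move_straight(P(436,215,66),vel=150)
print(get_obs()['force'],toL(get_obs()['ee_pos']))
r=move_straight(P(484,215,66),vel=20,until_force=3)
o=get_obs();print(r,o['force'],toL(o['ee_pos']),o['clock'])
move_straight(P(440,215,66),vel=100)
p=read_camera('wrist');save(p,'wrist2')
move_straight(P(440,215,200),vel=250)
move_to(P(531,95,280),quat(EX))
gripper_to(0.4)
p=read_camera('wrist');save(p,'wrist3');print(get_obs()['clock'])
```

```text
[-0.67569955  0.23670176 -0.48987625] [436.31659458 215.04416946]
True [ 0.36525044 -0.10871526 -0.26505474] [474.00429538 214.90287944] 15.6167
19.1667
```

View pics/wrist3.png

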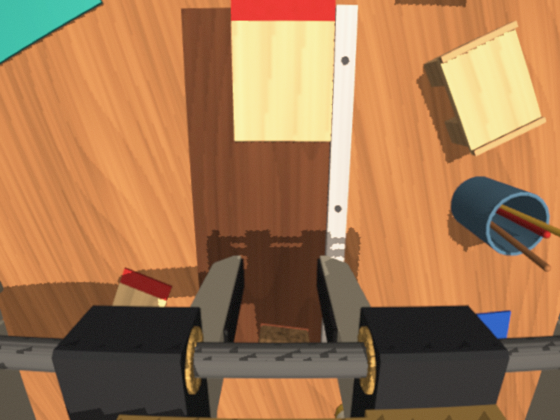

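The panel now sits along the fence, with its right edge meeting the strip at column ~333. The paint line is at row ~21 and the ledge end at row ~9, so I trim by about 13 mm.

```bash
cat >> h.py <<'E'
def meas(p,r0):
    G=p['image'][:,:,1].astype(float)
    def cross(line,t):
        k=int(np.argmax((line[:-1]-t)*(line[1:]-t)<=0)); return k+(t-line[k])/(line[k+1]-line[k])
    lin=[];end=[]
    for u in range(242,326,4):
        c=G[r0:r0+50,u]; lin.append(toL(pix2world(p,u,r0+cross(c,130),z=56)))
    for u in range(200,226,3):
        c=G[r0:r0+50,u]; end.append(toL(pix2world(p,u,r0+cross(c,107),z=50)))
    lin=np.array(lin);end=np.array(end)
    print('line y',lin[:,1].mean(),lin[:,1].std(),'end y',end[:,1].mean(),end[:,1].std(),'diff',lin[:,1].mean()-end[:,1].mean())
E
python3 - <<'E'
from h import *
p=read_camera('wrist'); meas(p,2)
move_straight(P(531,95,66),vel=200)
r=move_straight(P(531,143,66),vel=40)
o=get_obs();print(r,o['force'],toL(o['ee_pos']),o['clock'])
move_straight(P(531,110,66),vel=100)
move_straight(P(531,125,280),vel=250)
p=read_camera('wrist');save(p,'wrist4');meas(p,2)
for v in (45,60,80,100,120,140): print(v,p['image'][v,326:350,1].tolist())
i=p['image'][0:175,180:380,::-1];cv2.imwrite('pics/w4c.png',cv2.resize(i,None,fx=3.4,fy=3.4,interpolation=cv2.INTER_CUBIC))
print(get_obs()['clock'])
E
```

```text
line y 255.86252374081903 0.09844289450732971 end y 269.1058829479235 0.10639201448798012 diff -13.243359207104447
False [ 1.02586213 -0.60153622 -1.15907477] [530.99060033 142.80060901] 21.7833
line y 269.16401570671786 0.05970111005103425 end y 269.19090630697036 0.15862733280748464 diff -0.026890600252500008
45 [234, 235, 235, 234, 232, 230, 229, 229, 224, 187, 162, 220, 241, 243, 243, 244, 244, 245, 244, 243, 242, 242, 244, 245]
60 [235, 235, 233, 232, 231, 229, 228, 226, 210, 169, 186, 231, 242, 242, 243, 244, 245, 244, 243, 241, 240, 242, 243, 245]
80 [234, 234, 232, 230, 228, 228, 226, 209, 156, 158, 224, 241, 242, 242, 242, 243, 243, 242, 240, 240, 241, 243, 244, 245]
100 [233, 232, 229, 227, 228, 231, 235, 226, 165, 212, 238, 242, 241, 241, 243, 242, 241, 239, 238, 240, 242, 243, 243, 241]
120 [232, 230, 227, 227, 229, 235, 227, 174, 204, 235, 241, 241, 242, 242, 242, 240, 238, 238, 240, 241, 241, 242, 240, 237]
140 [229, 227, 225, 227, 231, 228, 189, 200, 233, 240, 241, 241, 241, 241, 239, 237, 237, 238, 239, 240, 239, 238, 237, 235]
23.325
```

View pics/w4c.png

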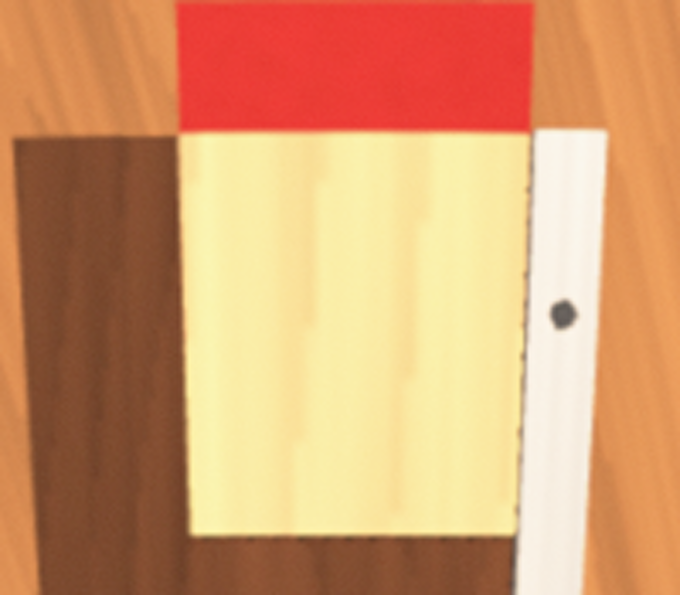

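The paint line is level with the ledge end (0.0 mm by measurement), and the panel is flush with the fence (gap of about 1 pixel or less, ≈1 mm). The arm is clear at z=280, so I hand in.

Run:
```python
from h import *
print(job_done(),get_obs()['clock'])
p=read_camera('wrist');meas(p,2)
```

```text
the job is handed in; nothing more can be done
the job is handed in; nothing more can be done
```

I handed the job in at about 23 s of the 48 s allowed, with the panel flush along the fence and its red end hanging past the open end of the ledge. No verdict was reported.

- **Pushes:** I made three. Two fingertips pushed the panel from behind to about 13 mm short. A sideways push then took it against the fence, stopping at a 3 N contact. A last push from behind covered the remaining 13 mm.
- **Paint line:** The last wrist picture put it 0.0 mm from the ledge's open end, against the 8 mm allowed. Camera calibration is good to about 2 mm.
- **Fence:** The gap was about 1 pixel or less, roughly 1 mm at the front and less at the rear, against the 6 mm allowed.
- **Everything else:** I noticed nothing bumped, and the arm was clear at 280 mm. I did not re-measure the bystanders or how flat the panel lies.
- **Checks that failed or disagreed:** Finger position and camera picture differed by about 3 mm on the panel's rear edge. I steered by the camera's panel-to-ledge distance, where that cancels. A re-check after hand-in returned nothing because the interface had closed.

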